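# Lift an egg carrier out of its carousel bay with the lifting pin

### The job

Take the red-handled lifting pin from its cradle, push its steel rod through the eye on top of the egg-carton carrier while the carrier still stands in its bay, and lift the carrier, with its carton, by the pin alone until its underside is at least 6 cm above the carousel tier. Finish holding it there in the air, steady and level; do not let go or set it down. Do not touch the carrier or its carton with the gripper, and leave the bottle and the dish where they are.

Things in the scene. Friction and masses are not known exactly. Their poses are not given: they have to be found in the camera images.
- pin: Lifting pin, 0.12 kg, level in the cradle. Red box handle 60 (x) x 18 (y) x 24 mm (z); a steel rod, 10 mm in diameter, sticks out 70 mm from the middle of its front face along +x, last 3 mm chamfered. Origin: centre of the handle's underside, z up, 30 mm above the bench in the cradle; rod axis 12 mm above it. Grip the handle's middle from above, across y.
- pin_handle (a point): Point on the rod's axis at the centre of the pin's handle (30 mm behind the root of the rod); axes as pin, +x along the rod to its tip.
- pin_tip (a point): Centre of the rod's free end, 100 mm along +x from pin_handle.
- cradle: Green cradle fixed on the bench, left or right; base 130 x 64 x 8 mm. A rib 62 x 12 mm, top 30 mm above the bench, carries the handle; posts 48 mm high flank the rod 62 mm ahead of the origin (gap 16 mm); a 38 mm high stop stands behind the handle. Origin on the bench under the handle's centre, +x along the rod. The pin lifts straight up out of it.
- carrier: White tray 116 (x) x 174 mm (y), floor 5 mm, rim 14 mm, 0.18 kg, loose on the tier, with a blue flat arch over its carton: uprights at both y ends, crossbar 93 to 100 mm up, and on its middle a lug with the eye. Origin: centre of the underside, z up; +x points roughly to the tier's hub, away from the robot. Hung on a rod through the eye it hangs level by itself.
- eye (a point): Centre of the round 18 mm hole in the upright blue lug plate (44 mm wide along y, 10 mm thick along x, 100 to 142 mm above the carrier's underside). The centre is 121 mm above the underside, 181 mm above the bench at the start; the hole's axis is level, along the carrier's x. Axes as the carrier's.
- carton: Grey pulp carton with six eggs, 98 mm (x) by 148 mm (y), 68 mm high, about 0.36 kg (0.29 to 0.43), loose in the carrier's tray under the arch (its top is 73 mm above the carrier's underside). Origin at the centre of its underside.
- tier: Cream round carousel tier, fixed on the bench: disc of 260 mm radius, flat top 60 mm above the bench. Origin on the bench under the middle of the carrier's bay; the disc's axis is 175 mm from it along +x (away from the robot). Clear radial dividers, 68 mm high above the top, stand at 45 degrees to its x and y, 32 to 248 mm from the axis; hub post 85 mm high. Like cartons fill two bays.
- bottle: White bottle with a blue cap, 64 mm in diameter, 170 mm high, standing on the bench on the side opposite the cradle, origin under its centre: leave it.
- dish: Grey round dish, 90 mm in diameter, 35 mm high, on the bench between robot and tier, origin under its centre: leave it.
There are look-alikes about, which are no part of the job. Of the things shaped like the pin, the red one is meant. Leave any pink look-alike of the carton alone.

How it is judged (in metres and radians):
On the way, in this order (a step that is already met when the one before it is completed fails the run):
1. the pin is lifted out of its cradle in the gripper (height (world z) of pin above 0.06 m and contact force between pin and cradle below 0.05 N and contact force between the fingers and pin above 1 N), for 0.2 s.
2. the pin's rod is through the eye while the carrier still stands on the tier (x of eye in the frame of pin_handle between 0.034 and 0.094 m and y of eye in the frame of pin_handle between -0.009 and 0.009 m and z of eye in the frame of pin_handle between -0.009 and 0.009 m and contact force between carrier and tier above 0.5 N and height (world z) of carrier below 0.065 m), for 0.1 s.
3. the carrier hangs from the pin, clear of the tier (x of eye in the frame of pin_handle between 0.034 and 0.094 m and y of eye in the frame of pin_handle between -0.009 and 0.009 m and z of eye in the frame of pin_handle between -0.009 and 0.009 m and height (world z) of carrier above 0.105 m and angle between carrier's own z axis and vertical below 0.15 rad and contact force between carrier and tier below 0.1 N and contact force between pin and carrier above 2 N), for 0.2 s.
At the end, for the whole second after the job is handed in: The held pin's rod is through the eye; the carrier hangs on it alone, over 45 mm above the tier, tilted under 0.15 rad, slower than 30 mm/s and 0.25 rad/s, carton in it; the robot touches neither; bottle and dish are within 30 mm of their start (all of step 3 and distance between carton and carrier below 0.02 m and angle between carton's own z axis and vertical below 0.2 rad and linear speed of carrier below 0.03 m/s and angular speed of carrier below 0.25 rad/s and contact force between the fingers and pin above 2 N and contact force between each of the fingers, the arm and carrier below 0.5 N and contact force between each of the arm, the fingers and carton below 0.5 N and distance of each of bottle, dish from where it was at the start of the episode below 0.03 m); the arm keeps its last pose, push and grip.
It fails at once if the robot presses on the carrier or its carton with the gripper or arm (over 3 N) (contact force between any of the fingers, the arm and carrier above 3 N or contact force between any of the fingers, the arm and carton above 3 N).
It fails at once if the carrier is tipped by more than 0.4 rad (angle between carrier's own z axis and vertical above 0.4 rad).
It fails at once if the bottle or the dish is moved more than 30 mm (distance of any of bottle, dish from where it was at the start of the episode above 0.03 m).
It also fails if it takes over 58 s, if anything falls off the work surface, if the arm or the gripper's body presses on something with over 40 N, if the wrist force passes 120 N, or if a joint passes its speed limit or range.

### The arm

A 6-joint arm with a two-finger parallel gripper is mounted at the origin on the work surface. World frame = base frame: x ahead of the robot, y to its left, z up, the work surface at z = 0. Lengths are in mm, angles in rad, forces in N, time in s.
With the tool pointing down it reaches from about 350 to 875 mm from the base axis. Payload 4.2 kg.
Tool frame: the origin (TCP) lies at the very end of the fingers, on their centre line; the grasp point (between the pads) lies 19 mm behind it; x points along the fingers, y is the direction in which the jaws open and shut, and the axes are right-handed (so a half turn about x gives the same grasp; the last joint's range is limited). The gripper opens to 85 mm and grips with 20 to 120 N. Pads are 22 mm wide; open, the fingers measure 114 mm over their backs; the gripper's body (76 mm by 85 mm) begins 54 mm behind the grasp point. The pads swing forward as they close: fully open they stand 13 mm farther back than shut.
Start: joints at [-0.883, 0.385, 0.008, 0, -1.194, -0.259], TCP at [259.875, -568.388, 231.312] pointing down, gripper open.
Joint ranges: [-3.14, 3.14], [-1.21, 2.06], [-1.07, 1.41], [-3.16, 2.05], [-2.99, -0.16], [-3.1, 3.1]. Speed limits (rad/s): [2.79, 2.79, 3.14, 3.14, 3.14, 3.14].

### API

Orientations are given as [roll, pitch, yaw] about the fixed x, y, z axes, in that order (R = Rz(yaw) Ry(pitch) Rx(roll)).
In Python, from bench import env gives the robot as it stands.
- The arm moves only by the tool servo_tool, never from a script. Its argument "plan" is a list that holds one entry, the list of rows, each a list of 5 numbers: the closure, from 0 (fully open) to 1 (shut), then the shift along the tool's x, y, z in cm, then the turn about the tool's x in degrees. In form: [[[grip, tx, ty, tz, yaw], ...]]. A call has 1 to 10 rows; each row shifts and turns the pose as measured when the row begins, along the tool's axes as they then stand; what a row does not reach is not made up. A row lasts 1/10 s, in which the tool goes at most 50 mm and 8.59 degrees, less where a joint would pass 70% of its speed; a pose out of reach is approached as far as the arm can. A call is refused whole if a number of a shift passes 5 or a number of a turn 8.59, either way. A call with a gripper value outside its range is refused whole. The fingers move at their own pace and stop on an object; "grip_force" is the grip in N (left out, the last holds). Time passes only in rows, so rows that do not move let the fingers close. It gives the time, the measured TCP pose, the force and the opening at its end, in the units of the state.
- env.get_state(): the state, without advancing time (a new reading comes with each control period).
- env.read_camera(name): name is "side" or "top" or "wrist"; returns a dict with "pixels" (420x560x3 uint8, blue, green, red), "mtx" (3x3 intrinsics, pixels), "R" (3x3) and "t" (3): a world point X has camera coordinates R X + t. Camera axes: x right, y down, z forward; pixel columns grow to the right and rows downward; lengths in mm; the calibration is good to about 2 mm. A picture is of the moment at which its call begins. There is no depth.
- env.hand_in(): hands the job in, once; it reports no verdict.
The state is a dict: "clock": time; "q": joint angles; "dq": joint speeds; "joint_efforts": joint torques, N m; "tool_pos": TCP position; "ee_rot": TCP orientation; "wrist_force": force on the tool from outside, world axes, zero at the start; "wrist_torque": the same for the moment, N m; "gripper_width": opening from 0.0 (shut) to 1.0 (fully open).
Only numpy, scipy, OpenCV 4.12 (cv2) and the standard library are available. Lean on these libraries where they do the work, as an engineer would, in place of code of your own. Each camera call takes 0.05 s, during which the arm holds its last target.

## Working session

There is one attempt and no reset: what is moved stays moved. The work goes in short steps, Python scripts to look and compute and a tool call to move; the robot and the scene stay as the last step left them, time stands still between calls to the robot, and variables do not carry over. Pictures are saved under pics/ and viewed, and the job is handed in when it is done.

Besides the shell and the picture viewer there is one more tool, called by a JSON object that holds its "method" and its "body", one argument or row to a line. servo_tool: Moves the arm, as the interface text tells. Its arguments: {"type":"object","properties":{"plan":{"type":"array","items":{"type":"array","items":{"type":"array","items":{"type":"number"}}}},"grip_force":{"type":"number"}},"required":["plan"]}

```bash
ls; mkdir -p pics
cat > h.py <<'E'
import numpy as np, cv2
from bench import env
def cam(n,fn=None):
    c=env.read_camera(n); c={k:np.array(v) for k,v in c.items()}
    c['t']=c['t'].reshape(3)
    if fn: cv2.imwrite('pics/'+fn,c['pixels'])
    return c
def ray(c,uv):
    uv=np.atleast_2d(np.array(uv,float)); d=np.c_[uv,np.ones(len(uv))]@np.linalg.inv(c['mtx']).T@c['R']
    return -c['R'].T@c['t'], d
def onz(c,uv,z):
    o,d=ray(c,uv); return o+d*((z-o[2])/d[:,2])[:,None]
def tri(c1,u1,c2,u2):
    o1,d1=ray(c1,u1);o2,d2=ray(c2,u2);d1=d1[0];d2=d2[0]
    s=np.linalg.lstsq(np.c_[d1,-d2],o2-o1,rcond=None)[0]
    p,q=o1+s[0]*d1,o2+s[1]*d2
    return (p+q)/2,np.linalg.norm(p-q)
def proj(c,X):
    X=np.atleast_2d(X); x=(X@c['R'].T+c['t'])@c['mtx'].T
    return x[:,:2]/x[:,2:]
E
python3 - <<'E'
from h import *
for n in ['side','top','wrist']:
    c=cam(n,n+'0.png'); print(n,(-c['R'].T@c['t']).round(),c['R'][2].round(2))
print(env.get_state())
E
```

```text
pics
side [301. 697. 677.] [ 0.24 -0.77 -0.58]
top [ 463.  -41. 1365.] [ 0.04 -0.   -1.  ]
wrist [ 190. -601.  374.] [ 0.27  0.13 -0.95]
{'clock': 0.15, 'q': array([-8.83416886e-01,  3.85383784e-01,  6.95970414e-03, -3.10432344e-04,
       -1.19399871e+00, -2.58614530e-01]), 'dq': array([ 4.61372469e-04, -2.56587009e-03,  2.19498857e-03,  3.04433738e-03,
        1.51798006e-03, -2.12307090e-05]), 'joint_efforts': array([-3.60694467e-04, -3.92679048e+01,  1.88581288e+01,  4.18852329e+00,
       -3.38322032e-03, -1.16362736e-05]), 'tool_pos': array([ 259.6801041 , -568.0313437 ,  230.48452853]), 'ee_rot': array([1.65387881, 1.56914446, 2.08252926]), 'wrist_force': array([ 0.59450501, -0.24934633,  0.07694191]), 'wrist_torque': array([-0.05383081, -0.0411177 , -0.00726985]), 'gripper_width': 1.0019541637282983}
```

View pics/side0.png

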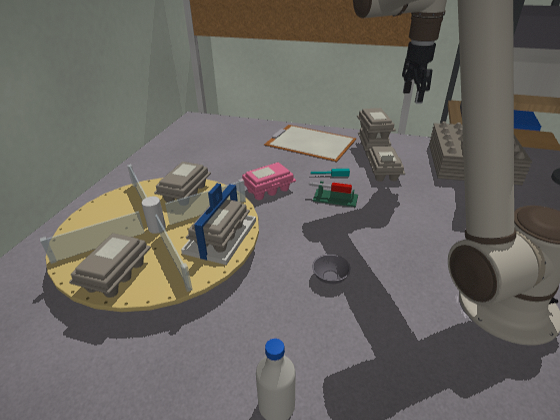

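View pics/top0.png

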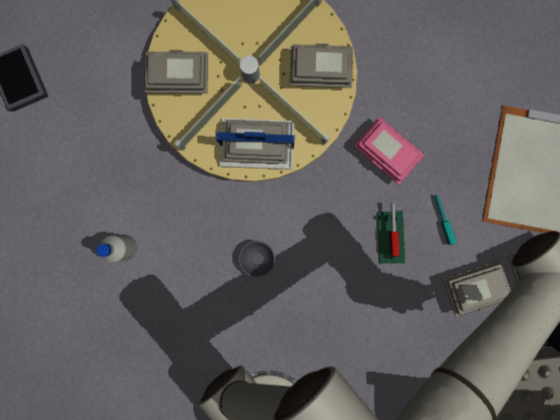

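View pics/wrist0.png

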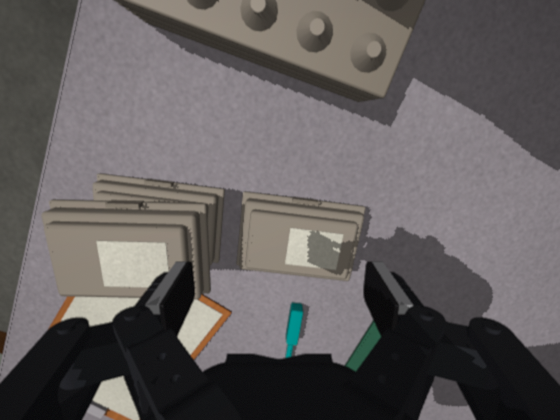

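The side view shows the red-handled pin in the green cradle at about (342,188), a teal look-alike at (336,173), and the carrier with its blue arch at about (217,225). The top view shows the red pin at (394,238), the teal one at (446,222), the carrier at (256,143), the dish at (256,258) and the bottle at (115,248). The red pin is the one meant: it has a red handle and lies in the green cradle. I'll confirm that in enlarged crops and measure.

Run:
```python
from h import *
t=cam('top');s=cam('side')
a=cv2.resize(t['pixels'][190:280,360:470],None,fx=3.6,fy=3.6,interpolation=cv2.INTER_CUBIC)
b=cv2.resize(s['pixels'][160:215,300:367],None,fx=5.9,fy=5.9,interpolation=cv2.INTER_CUBIC)
h=min(a.shape[0],b.shape[0]);cv2.imwrite('pics/c1.png',np.hstack([a[:h],b[:h]]))
a=cv2.resize(t['pixels'][110:180,205:305],None,fx=3.9,fy=3.9,interpolation=cv2.INTER_CUBIC)
b=cv2.resize(s['pixels'][175:265,180:260],None,fx=4.8,fy=4.8,interpolation=cv2.INTER_CUBIC)
h=min(a.shape[0],b.shape[0]);cv2.imwrite('pics/c2.png',np.hstack([a[:h],b[:h]]))
def m(c,lo,hi): return cv2.inRange(cv2.cvtColor(c['pixels'],cv2.COLOR_BGR2HSV),lo,hi)
for n,c in(('t',t),('s',s)):
    r=m(c,(0,180,100),(6,255,255))|m(c,(175,200,100),(180,255,255)); 
    cs=max(cv2.findContours(r,0,2)[0],key=cv2.contourArea); rr=cv2.minAreaRect(cs);print(n,'red',rr,cv2.boxPoints(rr).round(1).tolist())
    bl=m(c,(105,150,40),(125,255,255))
    for k in cv2.findContours(bl,0,2)[0]:
        if cv2.contourArea(k)>30: rr=cv2.minAreaRect(k);print(n,'blue',rr,cv2.boxPoints(rr).round(1).tolist())
```

```text
t red ((395.0, 243.5), (23.0, 6.0), 90.0) [[392.0, 232.0], [398.0, 232.0], [398.0, 255.0], [392.0, 255.0]]
t blue ((103.0, 250.0), (12.0, 14.0), 90.0) [[96.0, 244.0], [110.0, 244.0], [110.0, 256.0], [96.0, 256.0]]
t blue ((255.00274658203125, 136.93252563476562), (76.26166534423828, 9.127635955810547), 2.321530818939209) [[216.6999969482422, 139.89999389648438], [217.10000610351562, 130.8000030517578], [293.29998779296875, 133.89999389648438], [292.8999938964844, 143.0]]
s red ((341.4384765625, 184.99234008789062), (19.225383758544922, 3.1008682250976562), 7.125016689300537) [[331.70001220703125, 185.3000030517578], [332.1000061035156, 182.3000030517578], [351.20001220703125, 184.60000610351562], [350.79998779296875, 187.6999969482422]]
s blue ((274.0, 349.0), (20.0, 18.0), 90.0) [[265.0, 339.0], [283.0, 339.0], [283.0, 359.0], [265.0, 359.0]]
s blue ((211.37242126464844, 217.88427734375), (27.693368911743164, 80.0433578491211), 26.952178955078125) [[180.89999389648438, 247.3000030517578], [217.1999969482422, 175.89999389648438], [241.89999389648438, 188.5], [205.60000610351562, 259.79998779296875]]
s blue ((526.8515625, 119.98514556884766), (27.562530517578125, 17.51265525817871), 5.710593223571777) [[512.2999877929688, 127.30000305175781], [514.0, 109.9000015258789], [541.4000244140625, 112.5999984741211], [539.7000122070312, 130.10000610351562]]
```

View pics/c1.png

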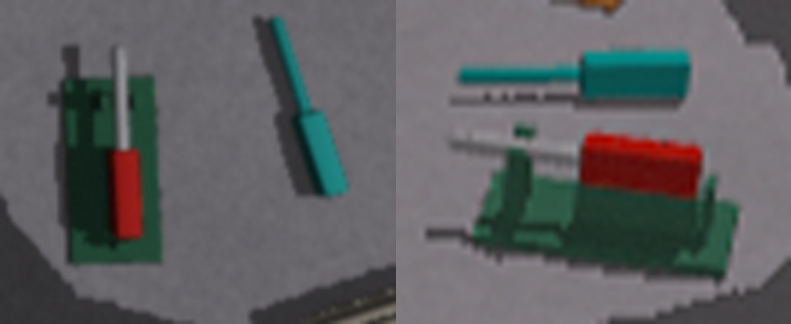

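View pics/c2.png

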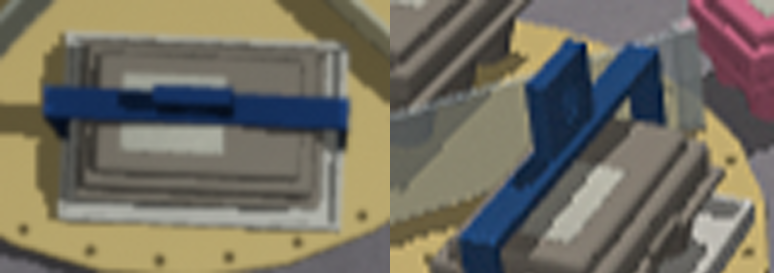

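The crops confirm it: the red-handled pin lies in the green cradle, and the teal one lies loose beside it. The lug plate with its eye shows on the blue arch at top (254,135). Next I work out rough poses.

Run:
```python
from h import *
t=cam('top');s=cam('side')
k=lambda p:np.array(p)/3.6+[360,190]-0.36
print('handle top c',onz(t,k([[126,193]]),54), 'tip',onz(t,k([[120,48]]),42),'root',onz(t,k([[124,150]]),42))
q=lambda p:np.array(p)/3.9+[205,110]-0.37
print('lug top corners',onz(t,q([[155,87],[232,88],[155,106],[232,108]]),202).round(1))
print('bar far edge ends',onz(t,q([[44,88],[347,98]]),160).round(1))
print('tray near corners',onz(t,q([[58,216],[338,230]]),74).round(1),'far',onz(t,q([[67,33],[348,45]]),74).round(1))
print('hub',onz(t,[[250,60]],145))
print('dish',onz(t,[[256,258]],35),'bottle',onz(t,[[103,250]],170))
g=lambda p:(np.array(p)-[390,0])/4.8+[180,175]-0.4
L=g([[528,80],[578,40],[592,48]])
print('side lug top', onz(s,L,202).round(1)); print('eye',tri(t,q([[193,97]])[0],s,g([[570,108]])[0]),onz(s,g([[570,108]]),181))
```

```text
handle top c [[ 422.1663331  -311.86208167   54.        ]] tip [[ 520.28336556 -312.44649218   42.        ]] root [[ 450.94114726 -313.63372988   42.        ]]
lug top corners [[671.5  38.6 202. ]
 [670.4  -4.1 202. ]
 [660.9  38.7 202. ]
 [659.2  -4.  202. ]]
bar far edge ends [[679.3 105.2 160. ]
 [671.2 -68.8 160. ]]
tray near corners [[615.6 107.7  74. ]
 [604.6 -64.1  74. ]] far [[728.7 101.2  74. ]
 [719.  -71.9  74. ]]
hub [[846.74966842  27.8318282  145.        ]]
dish [[390.25407431  24.87954431  35.        ]] bottle [[419.90363628 354.74650125 170.        ]]
side lug top [[ 6.720e+02  3.400e+01  2.020e+02]
 [ 6.640e+02 -5.100e+00  2.020e+02]
 [ 6.546e+02 -1.000e-01  2.020e+02]]
eye (array([665.84463959,  17.22988091, 177.25608827]), np.float64(8.729528367514176)) [[658.58049649  21.83365672 181.        ]]
```

```bash
cat >> h.py <<'E'
from scipy.spatial.transform import Rotation as Ro
def tool():
    s=env.get_state(); return np.array(s['tool_pos']),Ro.from_euler('xyz',s['ee_rot']).as_matrix(),s
def go(target,yaw=None):
    """print shift in tool cm to target, and turn (deg) so tool z (fingers' width axis)/y aligned to yaw"""
    p,R,s=tool(); d=R.T@(np.array(target)-p)/10
    print('clock',round(s['clock'],2),'tcp',p.round(1),'shift cm',d.round(2),'w',round(s['gripper_width'],3),'F',np.round(s['wrist_force'],1))
    print('tool x',R[:,0].round(3),'y',R[:,1].round(3),'z',R[:,2].round(3))
    if yaw is not None:
        for sgn in(1,-1):
            w=sgn*np.array([-np.sin(yaw),np.cos(yaw),0]); v=R.T@w
            print('turn',sgn,np.degrees(np.arctan2(v[2],v[1])).round(2),'q6',s['q'][5].round(2))
E
python3 -c "
from h import *
go([422,-312,180],0)"
```

```text
clock 0.35 tcp [ 259.8 -568.3  231.1] shift cm [ 5.12 16.56 25.41] w 0.995 F [-0.  -0.1 -0.4]
tool x [-0.  0. -1.] y [-0.416  0.909  0.   ] z [ 0.909  0.416 -0.   ]
turn 1 24.57 q6 -0.26
turn -1 -155.43 q6 -0.26
```

{"method": "servo_tool", "body": {
  "plan": [
    [[0,0,0,0,8.2],[0,0,0,0,8.2],[0,0,0,0,8.2],[0,0,5,2,0],[0,0,5,2,0],[0,0,5,2,0],[0,0,5,2,0],[0,0,4,2,0],[0,0,0,0,0]]
  ]
}}

```text
clock: 1.25
tool_pos: [361.4, -337.6, 229.4]
ee_rot: [1.522, 1.57, 1.498]
wrist_force: [0.1, -0.6, -0.0]
gripper_width: 1.001
```

```bash
python3 -c "
from h import *
go([422,-312,180],0)
c=cam('wrist','w1.png')"
```

```text
clock 1.25 tcp [ 361.4 -337.6  229.4] shift cm [4.94 2.7  5.99] w 1.001 F [ 0.1 -0.6 -0. ]
tool x [ 0.     0.001 -1.   ] y [0.024 1.    0.001] z [ 1.    -0.024  0.   ]
turn 1 -1.38 q6 -1.17
turn -1 178.62 q6 -1.17
```

View pics/w1.png

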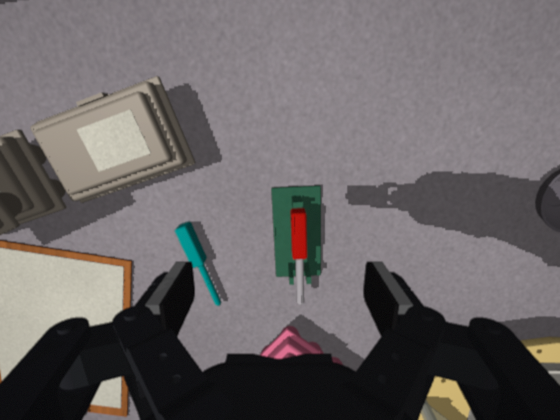

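The wrist view shows the red handle at about (299,233), its rod running down to (300,302), and the cradle around it at (297,230). The teal look-alike is clear, to the left at (200,262). Next I measure this.

Run:
```python
from h import *
c=cam('wrist')
im=c['pixels']; hsv=cv2.cvtColor(im,cv2.COLOR_BGR2HSV)
r=(cv2.inRange(hsv,(0,180,60),(8,255,255))|cv2.inRange(hsv,(172,200,60),(180,255,255)))
k=max(cv2.findContours(r,0,2)[0],key=cv2.contourArea);rr=cv2.minAreaRect(k);print(rr)
cv2.imwrite('pics/w1c.png',cv2.resize(im[180:310,255:345],None,fx=4.5,fy=4.5,interpolation=cv2.INTER_CUBIC))
print(onz(c,[rr[0],[300,302]],54),onz(c,[[300,302]],42))
go([422,-312,180],0)
```

```text
((299.5, 234.0), (50.0, 15.0), 90.0)
[[ 417.52309225 -316.32936788   54.        ]
 [ 510.93775876 -316.03394741   54.        ]] [[ 519.49743827 -315.22350129   42.        ]]
clock 1.35 tcp [ 360.3 -340.2  229.3] shift cm [4.93 2.99 6.09] w 1.002 F [-0.  -0.4  0.4]
tool x [-0.  0. -1.] y [0.027 1.    0.   ] z [ 1.    -0.027 -0.   ]
turn 1 -1.57 q6 -1.17
turn -1 178.43 q6 -1.17
```

View pics/w1c.png

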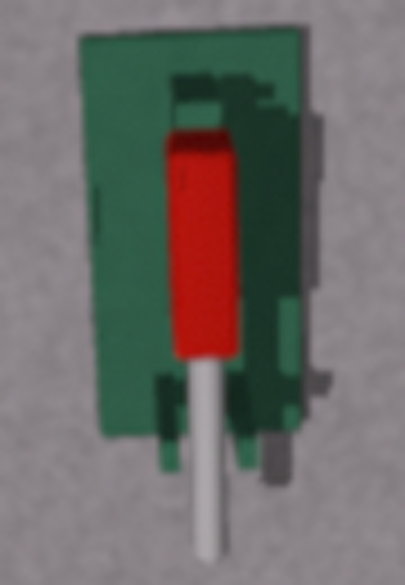

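Run:
```python
from h import *
c=cam('wrist')
k=lambda p:np.array(p)/4.5+[255,180]-0.39
A=onz(c,k([[202,153],[208,357]]),54);B=onz(c,k([[207,362],[209,560]]),42)
print(A,A.mean(0),B)
print('cradle base corners',onz(c,k([[80,38],[300,28],[104,436],[303,428]]),8).round(1))
go([421,-314,23],0)
```

```text
[[ 391.67442912 -317.58334804   54.        ]
 [ 449.55674435 -316.29722131   54.        ]] [ 420.61558674 -316.94028468   54.        ] [[ 457.36570406 -315.74144952   42.        ]
 [ 522.0827002  -315.44284273   42.        ]]
cradle base corners [[ 371.9 -349.     8. ]
 [ 370.7 -286.6    8. ]
 [ 500.2 -345.8    8. ]
 [ 499.1 -283.5    8. ]]
clock 1.4 tcp [ 359.9 -341.   229.1] shift cm [20.61  2.87  6.04] w 1.002 F [-0.2 -0.7 -0.3]
tool x [-0.001  0.    -1.   ] y [0.029 1.    0.   ] z [ 1.    -0.029 -0.001]
turn 1 -1.67 q6 -1.17
turn -1 178.33 q6 -1.17
```

{"method": "servo_tool", "body": {
  "plan": [
    [[0.4,2,1.3,3,-2.9],[0.4,4,1.3,3,0],[0.4,4,0,0,0],[0.4,0,0,0,0],[0.4,0,0,0,0]]
  ]
}}

```text
clock: 1.9
tool_pos: [421.8, -322.6, 128.9]
ee_rot: [-0.818, 1.564, -0.805]
wrist_force: [0.1, -0.5, 0.7]
gripper_width: 0.6
```

```bash
python3 -c "
from h import *
go([421,-315.5,23],0.023)
c=cam('wrist','w2.png')"
```

```text
clock 1.9 tcp [ 421.8 -322.6  128.9] shift cm [10.58  0.76 -0.12] w 0.6 F [ 0.1 -0.5  0.7]
tool x [ 0.004 -0.005 -1.   ] y [-0.013  1.    -0.005] z [1.    0.013 0.004]
turn 1 -0.59 q6 -1.21
turn -1 179.41 q6 -1.21
```

View pics/w2.png

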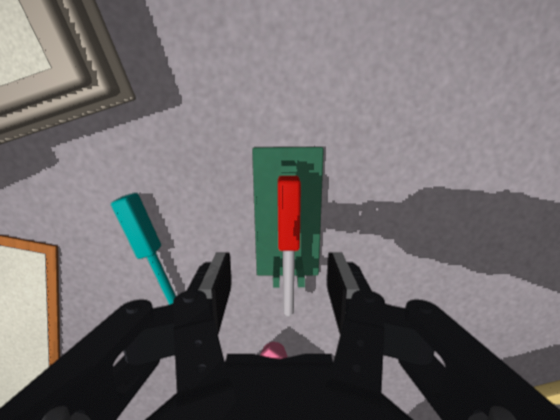

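The handle's top is at about (288,217), against a finger centre line near column 280. I refine from this view.

Run:
```python
from h import *
c=cam('wrist')
im=c['pixels']
cv2.imwrite('pics/w2c.png',cv2.resize(im[140:330,240:340],None,fx=3.1,fy=3.1,interpolation=cv2.INTER_CUBIC))
hsv=cv2.cvtColor(im,cv2.COLOR_BGR2HSV)
r=(cv2.inRange(hsv,(0,180,120),(8,255,255))|cv2.inRange(hsv,(172,200,120),(180,255,255)))
k=max(cv2.findContours(r,0,2)[0],key=cv2.contourArea)[:,0]
y0,y1=k[:,1].min(),k[:,1].max();print(y0,y1,k[:,0].min(),k[:,0].max())
pts=[]
for y in(y0+3,(y0+y1)//2,y1-3):
    xs=np.where(r[y,250:340])[0]+250; pts.append([xs.mean(),y]);print(y,xs.min(),xs.max())
print(onz(c,pts,54)); print(onz(c,[[288,y0],[288,y1]],54),onz(c,[[289,315]],42))
go([421,-315.5,23],0.023)
```

```text
181 250 278 298
184 278 298
215 278 296
247 278 298
[[ 394.35535827 -316.29516684   54.        ]
 [ 419.33323153 -316.53302457   54.        ]
 [ 446.96026922 -315.13866476   54.        ]]
[[ 392.02689351 -316.34635739   54.        ]
 [ 449.65583628 -315.07940358   54.        ]] [[ 522.34341984 -312.22977396   42.        ]]
clock 2.0 tcp [ 421.7 -322.3  129.4] shift cm [10.64  0.72 -0.12] w 0.599 F [ 0.2 -0.9 -0.2]
tool x [ 0.006 -0.004 -1.   ] y [-0.012  1.    -0.004] z [1.    0.012 0.006]
turn 1 -0.62 q6 -1.22
turn -1 179.38 q6 -1.22
```

View pics/w2c.png

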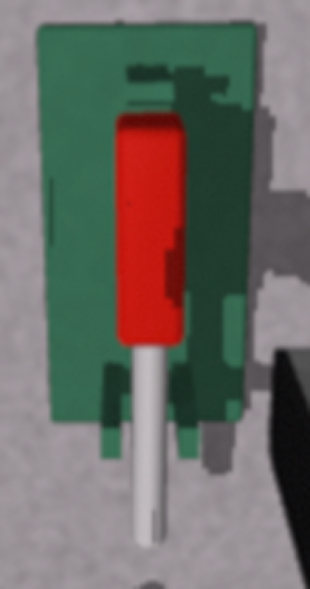

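{"method": "servo_tool", "body": {
  "plan": [
    [[0.4,2,0.7,0,-1],[0.4,3,0,0,0],[0.4,2,0,0,0],[0.4,0,0,0,0]]
  ]
}}

```text
clock: 2.4
tool_pos: [426.7, -320.6, 67.3]
ee_rot: [-0.514, 1.544, -0.487]
wrist_force: [0.1, 0.3, -0.6]
gripper_width: 0.602
```

```bash
python3 -c "
from h import *
go([421,-315.5,23],0.028)
c=cam('wrist','w3.png')"
```

```text
clock 2.4 tcp [ 426.7 -320.6   67.3] shift cm [ 4.41  0.59 -0.66] w 0.602 F [ 0.1  0.3 -0.6]
tool x [ 0.024 -0.013 -1.   ] y [-0.027  1.    -0.013] z [0.999 0.027 0.024]
turn 1 -0.06 q6 -1.21
turn -1 179.94 q6 -1.21
```

View pics/w3.png

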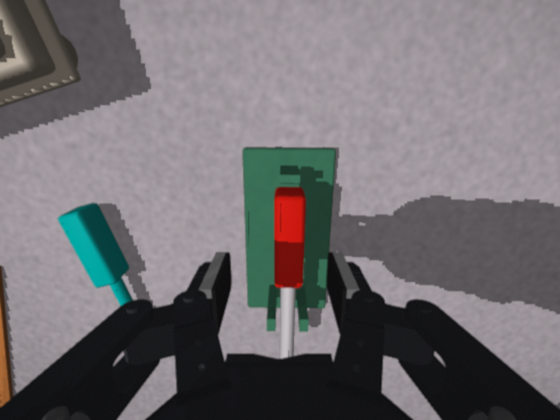

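The tool has tilted slightly (about 1.4°) during the descent. I check how it drifts before gripping.

{"method": "servo_tool", "body": {
  "plan": [
    [[0.4,-3,0.6,-0.6,0],[0.4,-3,0,0,0],[0.4,0,0,0,0]]
  ]
}}

```text
clock: 2.75
tool_pos: [421.9, -316.7, 136.6]
ee_rot: [-0.531, 1.532, -0.504]
wrist_force: [0.9, 0.7, 1.4]
gripper_width: 0.6
```

```bash
python3 -c "
from h import *
go([421,-315.5,23],0.028);print(env.get_state()['dq'].round(3))"
```

```text
clock 2.75 tcp [ 421.9 -316.7  136.6] shift cm [11.35  0.35 -0.47] w 0.6 F [0.9 0.7 1.4]
tool x [ 0.034 -0.019 -0.999] y [-0.027  0.999 -0.02 ] z [0.999 0.027 0.034]
turn 1 -0.04 q6 -1.22
turn -1 179.96 q6 -1.22
[-0.005  0.004 -0.035 -0.027 -0.005  0.001]
```

{"method": "servo_tool", "body": {
  "plan": [
    [[0.4,0,0,0,0],[0.4,0,0,0,0],[0.4,0,0,0,0]]
  ]
}}

```text
clock: 3.05
tool_pos: [422.7, -317.6, 140.5]
ee_rot: [-0.504, 1.525, -0.478]
wrist_force: [-0.6, -0.1, 0.6]
gripper_width: 0.601
```

```bash
python3 -c "
from h import *
go([421,-315.5,23],0.028);print(env.get_state()['dq'].round(3))"
```

```text
clock 3.05 tcp [ 422.7 -317.6  140.5] shift cm [11.73  0.48 -0.64] w 0.601 F [-0.6 -0.1  0.6]
tool x [ 0.041 -0.021 -0.999] y [-0.025  0.999 -0.022] z [0.999 0.026 0.04 ]
turn 1 -0.09 q6 -1.22
turn -1 179.91 q6 -1.22
[ 0.    -0.007  0.003  0.     0.001  0.001]
```

{"method": "servo_tool", "body": {
  "plan": [
    [[0.4,1,0,0,0],[0.4,1,0,0,0],[0.4,1,0,0,0],[0.4,1,0,0,0],[0.4,1,0,0,0]]
  ]
}}

```text
clock: 3.55
tool_pos: [423.9, -318.4, 84.7]
ee_rot: [-0.512, 1.528, -0.486]
wrist_force: [-0.0, 0.1, 0.7]
gripper_width: 0.6
```

```bash
python3 -c "
from h import *
go([421,-315.5,23],0.028);print(env.get_state()['dq'].round(3))"
```

```text
clock 3.55 tcp [ 423.9 -318.4   84.7] shift cm [ 6.15  0.42 -0.51] w 0.6 F [-0.   0.1  0.7]
tool x [ 0.037 -0.02  -0.999] y [-0.025  0.999 -0.021] z [0.999 0.026 0.037]
turn 1 -0.11 q6 -1.22
turn -1 179.89 q6 -1.22
[-0.002  0.17  -0.113  0.002  0.266 -0.002]
```

{"method": "servo_tool", "body": {
  "plan": [
    [[0.4,0,0,0,0],[0.4,0,0,0,0]]
  ]
}}

```text
clock: 3.75
tool_pos: [422.6, -317.9, 81.8]
ee_rot: [-0.531, 1.534, -0.505]
wrist_force: [-0.6, -0.9, -0.1]
gripper_width: 0.598
```

```bash
python3 -c "
from h import *
go([421,-315.5,23],0.028);print(env.get_state()['dq'].round(3))"
```

```text
clock 3.75 tcp [ 422.6 -317.9   81.8] shift cm [ 5.87  0.35 -0.34] w 0.598 F [-0.6 -0.9 -0.1]
tool x [ 0.032 -0.018 -0.999] y [-0.025  1.    -0.019] z [0.999 0.026 0.032]
turn 1 -0.13 q6 -1.22
turn -1 179.87 q6 -1.22
[ 0.001  0.017 -0.01  -0.002  0.004 -0.   ]
```

{"method": "servo_tool", "body": {
  "plan": [
    [[0.4,-1,0,0,0],[0.4,-1,0,0,0],[0.4,-1,0,0,0],[0.4,-1,0,0,0]]
  ]
}}

```text
clock: 4.15
tool_pos: [421.5, -317.3, 125.4]
ee_rot: [-0.535, 1.533, -0.51]
wrist_force: [0.0, -0.1, 0.3]
gripper_width: 0.604
```

```bash
python3 -c "
from h import *
go([421,-315.5,23],0.028);print(env.get_state()['dq'].round(3))"
```

```text
clock 4.15 tcp [ 421.5 -317.3  125.4] shift cm [10.23  0.38 -0.38] w 0.604 F [ 0.  -0.1  0.3]
tool x [ 0.033 -0.018 -0.999] y [-0.025  0.999 -0.019] z [0.999 0.026 0.032]
turn 1 -0.11 q6 -1.22
turn -1 179.89 q6 -1.22
[ 0.002 -0.157  0.125 -0.    -0.265  0.003]
```

{"method": "servo_tool", "body": {
  "plan": [
    [[0.4,0,0,0,0],[0.4,0,0,0,0]]
  ]
}}

```text
clock: 4.35
tool_pos: [422.9, -317.8, 128.9]
ee_rot: [-0.514, 1.527, -0.488]
wrist_force: [-0.0, 0.5, 0.0]
gripper_width: 0.598
```

```bash
python3 -c "
from h import *
go([421,-315.5,23],0.028);print(env.get_state()['dq'].round(3))"
```

```text
clock 4.35 tcp [ 422.9 -317.8  128.9] shift cm [10.57  0.47 -0.59] w 0.598 F [-0.   0.5  0. ]
tool x [ 0.039 -0.021 -0.999] y [-0.026  0.999 -0.022] z [0.999 0.026 0.039]
turn 1 -0.09 q6 -1.22
turn -1 179.91 q6 -1.22
[ 0.    -0.019  0.014  0.005 -0.006  0.001]
```

{"method": "servo_tool", "body": {
  "plan": [
    [[0.4,1,0.2,-0.2,0],[0.4,0,0,0,0],[0.4,1,0,0,0],[0.4,0,0,0,0],[0.4,1,0,0,0],[0.4,0,0,0,0]]
  ]
}}

```text
clock: 4.95
tool_pos: [420.4, -315.6, 94.1]
ee_rot: [-0.517, 1.531, -0.491]
wrist_force: [-0.3, 0.0, 0.0]
gripper_width: 0.597
```

```bash
python3 -c "
from h import *
go([421,-315.5,23],0.028);print(env.get_state()['dq'].round(3))"
```

```text
clock 4.95 tcp [ 420.4 -315.6   94.1] shift cm [ 7.1   0.15 -0.18] w 0.597 F [-0.3  0.   0. ]
tool x [ 0.035 -0.019 -0.999] y [-0.025  0.999 -0.02 ] z [0.999 0.026 0.034]
turn 1 -0.13 q6 -1.22
turn -1 179.87 q6 -1.22
[ 0.    -0.016  0.028  0.019 -0.    -0.001]
```

{"method": "servo_tool", "body": {
  "plan": [
    [[0.4,0,0,3,0],[0.4,0,0,0,0],[0.4,0,0,0,0]]
  ]
}}

```text
clock: 5.25
tool_pos: [450.5, -314.9, 93.9]
ee_rot: [-0.533, 1.534, -0.508]
wrist_force: [-0.8, 0.1, -0.4]
gripper_width: 0.601
```

```bash
python3 -c "
from h import *
go([421,-315.5,23],0.028)"
```

```text
clock 5.25 tcp [ 450.5 -314.9   93.9] shift cm [ 6.99  0.14 -3.17] w 0.601 F [-0.8  0.1 -0.4]
tool x [ 0.032 -0.018 -0.999] y [-0.025  1.    -0.019] z [0.999 0.025 0.032]
turn 1 -0.15 q6 -1.24
turn -1 179.85 q6 -1.24
```

{"method": "servo_tool", "body": {
  "plan": [
    [[0.4,0,0,-1,0],[0.4,0,0,-1,0],[0.4,0,0,-1,0],[0.4,0,0,0,0]]
  ]
}}

```text
clock: 5.65
tool_pos: [415.7, -315.3, 92.5]
ee_rot: [-0.532, 1.536, -0.508]
wrist_force: [0.3, 0.1, -0.3]
gripper_width: 0.601
```

```bash
python3 -c "
from h import *
go([421,-315.5,23],0.028)"
```

```text
clock 5.65 tcp [ 415.7 -315.3   92.5] shift cm [6.96 0.09 0.32] w 0.601 F [ 0.3  0.1 -0.3]
tool x [ 0.031 -0.017 -0.999] y [-0.024  1.    -0.018] z [0.999 0.024 0.03 ]
turn 1 -0.21 q6 -1.22
turn -1 179.79 q6 -1.22
```

Tilt of ~2° is harmless if it stays constant, since the pin stays level while it is gripped. I descend gently.

{"method": "servo_tool", "body": {
  "plan": [
    [[0.4,1,0,0.2,0],[0.4,1,0,0,0],[0.4,1,0,0,0],[0.4,1,0,0,0],[0.4,0.7,0,0,0],[0.4,0.4,0,0,0],[0.4,0,0,0,0]]
  ]
}}

```text
clock: 6.35
tool_pos: [419.2, -316.2, 36.1]
ee_rot: [-0.542, 1.537, -0.518]
wrist_force: [0.0, -0.6, -0.2]
gripper_width: 0.602
```

```bash
python3 -c "
from h import *
go([421.5,-315.5,23],0.028)
cam('wrist','w4.png')"
```

```text
clock 6.35 tcp [ 419.2 -316.2   36.1] shift cm [1.32 0.09 0.19] w 0.602 F [ 0.  -0.6 -0.2]
tool x [ 0.029 -0.017 -0.999] y [-0.024  1.    -0.017] z [0.999 0.024 0.029]
turn 1 -0.22 q6 -1.22
turn -1 179.78 q6 -1.22
```

View pics/w4.png

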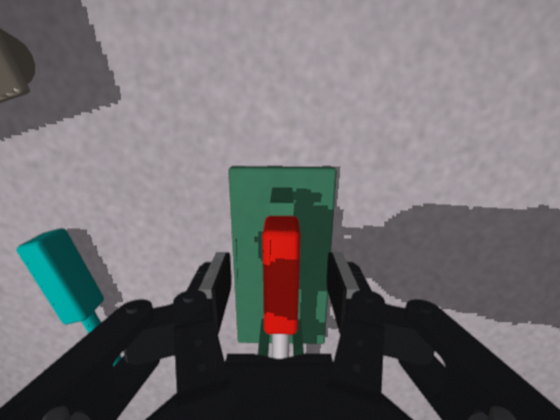

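{"method": "servo_tool", "body": {
  "plan": [
    [[0.4,0.6,0,0.3,0],[0.4,0.5,0,0.1,0],[0.4,0,0,0,0],[1,0,0,0,0],[1,0,0,0,0],[1,0,0,0,0],[1,0,0,0,0],[1,0,0,0,0],[1,0,0,0,0]]
  ],
  "grip_force": 110
}}

```text
clock: 7.3
tool_pos: [424.9, -316.7, 26.0]
ee_rot: [-0.527, 1.533, -0.502]
wrist_force: [0.7, 0.4, -1.4]
gripper_width: 0.188
```

```bash
python3 -c "
from h import *
go([421.5,-315.5,23],0.028)
print(env.get_state()['wrist_torque'])
cam('wrist','w5.png')"
```

```text
clock 7.3 tcp [ 424.9 -316.7   26. ] shift cm [ 0.29  0.13 -0.35] w 0.188 F [ 0.7  0.4 -1.4]
tool x [ 0.033 -0.018 -0.999] y [-0.024  1.    -0.019] z [0.999 0.024 0.032]
turn 1 -0.2 q6 -1.23
turn -1 179.8 q6 -1.23
[0.04342901 0.06771085 0.05566046]
```

View pics/w5.png

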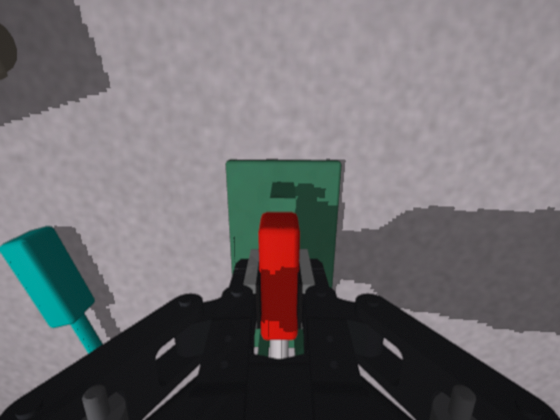

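Gripped: width 0.188 is about 16–18 mm, and the handle at (279,275) sits between the pads. Lift gently.

{"method": "servo_tool", "body": {
  "plan": [
    [[1,-0.5,0,0,0],[1,-1,0,0,0],[1,-1,0,0,0],[1,-1,0,0,0],[1,-1,0,0,0],[1,-1,0,0,0],[1,-0.7,0,0,0],[1,-0.4,0,0,0],[1,0,0,0,0],[1,0,0,0,0]]
  ]
}}

```text
clock: 8.35
tool_pos: [422.7, -315.4, 99.3]
ee_rot: [-0.511, 1.531, -0.487]
wrist_force: [-0.5, -0.1, -1.0]
gripper_width: 0.193
```

```bash
python3 -c "
from h import *
go([421.5,-315.5,165],0.028)
cam('wrist','w6.png');cam('side','s6.png')"
```

```text
clock 8.35 tcp [ 422.7 -315.4   99.3] shift cm [-6.57 -0.13  0.11] w 0.193 F [-0.5 -0.1 -1. ]
tool x [ 0.035 -0.019 -0.999] y [-0.023  1.    -0.02 ] z [0.999 0.024 0.035]
turn 1 -0.22 q6 -1.22
turn -1 179.78 q6 -1.22
```

View pics/w6.png

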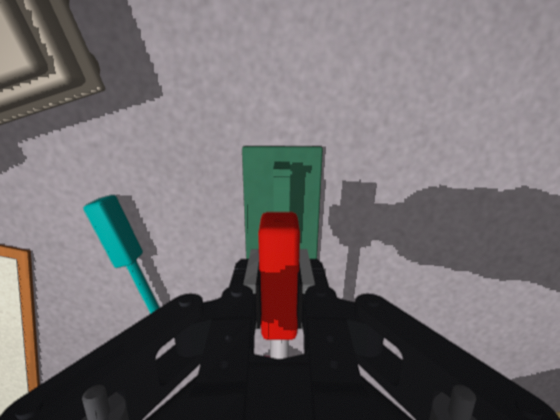

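View pics/s6.png

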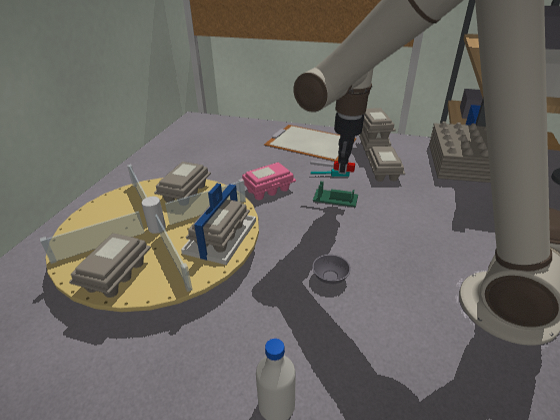

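{"method": "servo_tool", "body": {
  "plan": [
    [[1,-1,0,0,0],[1,-1,0.5,0,0],[1,-1,1,0,0],[1,-1,1,0,0],[1,-1,1.5,0,0],[1,-0.7,2,0,0],[1,-0.3,2,0,0],[1,0,2,0,0],[1,0,2,0,0],[1,0,2,0,0]]
  ]
}}

```text
clock: 9.45
tool_pos: [416.9, -165.7, 165.3]
ee_rot: [-0.444, 1.526, -0.421]
wrist_force: [-0.4, -0.2, -0.5]
gripper_width: 0.19
```

{"method": "servo_tool", "body": {
  "plan": [
    [[1,0,2,0,1],[1,0,2,0,1],[1,0,2,0,1],[1,0,2,0,0.5],[1,0,2,0,0],[1,0,1.5,0,0],[1,0,1,0,0],[1,0,0.5,0,0],[1,0,0.2,0,0],[1,0,0,0,0]]
  ]
}}

```text
clock: 10.45
tool_pos: [416.3, -21.5, 171.0]
ee_rot: [-0.235, 1.515, -0.266]
wrist_force: [0.4, -0.4, -1.7]
gripper_width: 0.188
```

```bash
python3 -c "
from h import *
go([500,19,165],-0.05)
"
```

```text
clock 10.45 tcp [416.3 -21.5 171. ] shift cm [0.99 4.32 8.2 ] w 0.188 F [ 0.4 -0.4 -1.7]
tool x [ 0.053 -0.015 -0.998] y [ 0.032  0.999 -0.013] z [ 0.998 -0.031  0.054]
turn 1 1.09 q6 -2.0
turn -1 -178.91 q6 -2.0
```

{"method": "servo_tool", "body": {
  "plan": [
    [[1,0,0.5,1,1],[1,0,1,1.5,0],[1,0,1,1.5,0],[1,0,0.8,1.5,0],[1,0,0.4,1.2,0],[1,0,0.2,0.6,0],[1,0,0,0.3,0],[1,0,0,0,0]]
  ]
}}

```text
clock: 11.25
tool_pos: [500.8, 12.7, 173.6]
ee_rot: [-0.237, 1.516, -0.298]
wrist_force: [-0.2, 1.2, -1.3]
gripper_width: 0.188
```

Run:
```python
from h import *
go([544,19,165],-0.052)
t=cam('top','t7.png');s=cam('side','s7.png');cam('wrist','w7.png')
a=cv2.resize(t['pixels'][110:240,200:310],None,fx=3.6,fy=3.6,interpolation=cv2.INTER_CUBIC)
b=cv2.resize(s['pixels'][130:270,180:300],None,fx=3.3,fy=3.3,interpolation=cv2.INTER_CUBIC)
h=min(a.shape[0],b.shape[0]);cv2.imwrite('pics/c7.png',np.hstack([a[:h],b[:h]]))
```

```text
clock 11.25 tcp [500.8  12.7 173.6] shift cm [1.08 0.91 4.23] w 0.188 F [-0.2  1.2 -1.3]
tool x [ 0.052 -0.016 -0.998] y [ 0.061  0.998 -0.013] z [ 0.997 -0.06   0.053]
turn 1 -0.48 q6 -2.03
turn -1 179.52 q6 -2.03
```

View pics/c7.png

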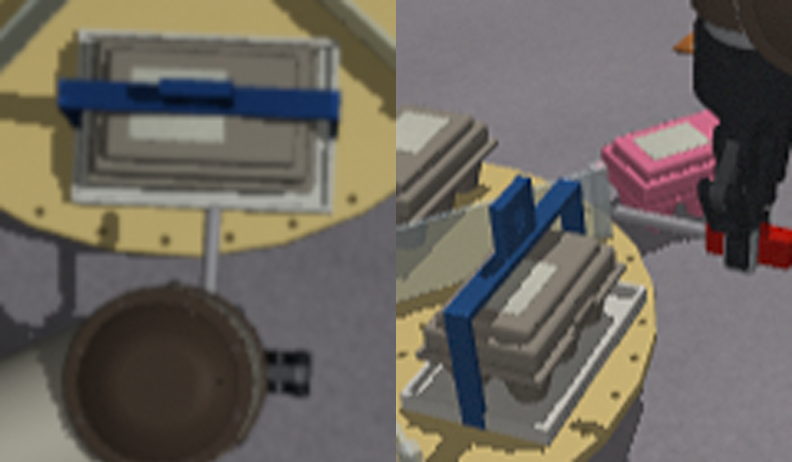

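View pics/w7.png

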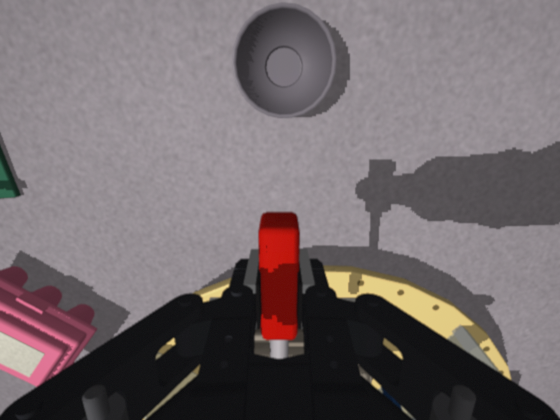

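Run:
```python
from h import *
t=cv2.imread('pics/t7.png');s=cv2.imread('pics/s7.png')
a=cv2.resize(t[120:175,235:280],None,fx=8,fy=8,interpolation=cv2.INTER_CUBIC)
b=cv2.resize(s[180:225,200:250],None,fx=8,fy=8,interpolation=cv2.INTER_CUBIC)
h=min(a.shape[0],b.shape[0]);cv2.imwrite('pics/c8.png',np.hstack([a[:h],b[:h]]))
print(a.shape)
```

```text
(440, 360, 3)
```

View pics/c8.png

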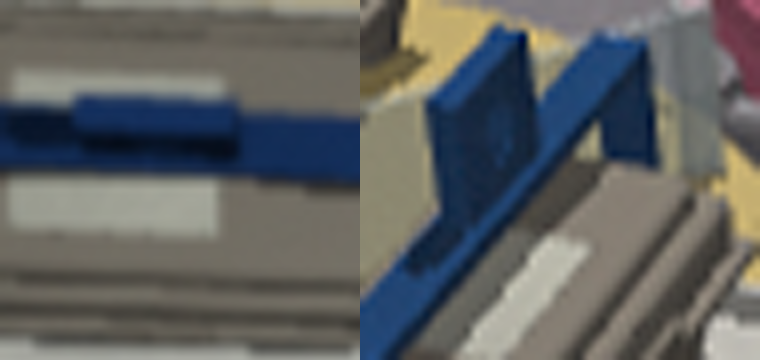

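```bash
cat > m.py <<'E'
from h import *
t=cam('top');s=cam('side')
q=lambda p:np.array(p,float)/8+[235,120]-.44
g=lambda p:(np.array(p,float)-[360,0])/8+[200,180]-.44
L=onz(t,q([[75,95],[237,98],[75,130],[237,134]]),202);print(L.round(1),L.mean(0).round(1))
for X in(L.mean(0),[665.5,17.5,202]):
    eye=np.array([X[0],X[1],181]);yaw=-.052;ex=np.array([np.cos(yaw),np.sin(yaw),0]);ey=np.array([-np.sin(yaw),np.cos(yaw),0])
    P=[eye-5*ex]+[eye-5*ex+a*22*ey+[0,0,21] for a in(1,-1)]+[eye+5*ex-22*ey+[0,0,21]]
    print('side pred crop',((proj(s,P)+.44-[200,180])*8+[360,0]).round(0).tolist())
E
python3 - <<'E'
from m import *
tt=np.array([213,209])/3.6+[200,110]-.36; ts=np.array([612-396,208])/3.3+[180,130]-.35
print('tip',tri(t,tt,s,ts))
p,R,_=tool()
# expected handle/tip assuming grasp offsets
Rg=np.c_[[0.033,-0.018,-0.999],[-0.024,1,-0.019],[0.999,0.024,0.032]]
h=Rg.T@(np.array([421,-316,42])-[424.9,-316.7,26]);d=Rg.T@np.array([np.cos(.026),np.sin(.026),0])
print('FK handle',(p+R@h).round(1),'tip',(p+R@(h+100*d)).round(1),'dir',(R@d).round(3))
E
```

```text
[[672.6  39.5 202. ]
 [671.2  -4.3 202. ]
 [663.1  39.6 202. ]
 [661.4  -4.1 202. ]] [667.1  17.7 202. ]
side pred crop [[495.0, 131.0], [450.0, 109.0], [522.0, 30.0], [491.0, 25.0]]
side pred crop [[500.0, 132.0], [456.0, 110.0], [527.0, 31.0], [496.0, 25.0]]
tip (array([594.28313307,   8.60051949, 195.89890376]), np.float64(0.23208069806700204))
FK handle [495.8  13.7 189.9] tip [595.6   7.9 192.1] dir [ 0.998 -0.058  0.021]
```

```bash
cat >> h.py <<'E'
Rg=np.c_[[0.033,-0.018,-0.999],[-0.024,1,-0.019],[0.999,0.024,0.032]]
hT=Rg.T@(np.array([421,-316,42])-[424.9,-316.7,26]);dT=Rg.T@np.array([np.cos(.026),np.sin(.026),0])
def pin():
    p,R,s=tool();return (p+R@hT),(p+R@(hT+100*dT)),R@dT,R
def pr():
    h,t,d,R=pin();p,_,s=tool();print('clk',round(s['clock'],2),'tcp',p.round(1),'h',h.round(1),'tip',t.round(1),'dir',d.round(3),'toolx',R[:,0].round(3),'dT',dT.round(3),'F',s['wrist_force'].round(1),'w',round(s['gripper_width'],3));return R
E
python3 -c "
from h import *
R=pr();print((R.T@[45,13.5-2.6,-13]/10).round(2))"
```

```text
clk 11.5 tcp [500.   12.8 174. ] h [495.8  13.7 189.9] tip [595.6   7.9 192.1] dir [ 0.998 -0.058  0.021] toolx [ 0.053 -0.016 -0.998] dT [0.033 0.002 0.999] F [-0.3  0.5 -1.1] w 0.19
[1.52 1.38 4.35]
```

{"method": "servo_tool", "body": {
  "plan": [
    [[1,0.3,0.2,0.5,0],[1,0.3,0.3,0.8,0],[1,0.3,0.3,0.8,0],[1,0.3,0.3,0.8,0],[1,0.2,0.2,0.6,0],[1,0.1,0.1,0.3,0],[1,0,0,0,0],[1,0,0,0,0]]
  ]
}}

```text
clock: 12.3
tool_pos: [543.2, 25.5, 159.4]
ee_rot: [-0.233, 1.516, -0.293]
wrist_force: [0.2, -0.1, -2.0]
gripper_width: 0.184
```

Run:
```python
from m import *
pr()
cv2.imwrite('pics/t9.png',t['pixels']);cv2.imwrite('pics/s9.png',s['pixels'])
a=cv2.resize(t['pixels'][120:180,230:275],None,fx=8,fy=8,interpolation=cv2.INTER_CUBIC)
b=cv2.resize(s['pixels'][170:225,200:255],None,fx=8,fy=8,interpolation=cv2.INTER_CUBIC)
h=440;cv2.imwrite('pics/c9.png',np.hstack([a[:h],b[:h]]))
```

```text
[[672.6  39.5 202. ]
 [671.2  -4.3 202. ]
 [663.1  39.6 202. ]
 [661.4  -4.1 202. ]] [667.1  17.7 202. ]
side pred crop [[495.0, 131.0], [450.0, 109.0], [522.0, 30.0], [491.0, 25.0]]
side pred crop [[500.0, 132.0], [456.0, 110.0], [527.0, 31.0], [496.0, 25.0]]
clk 12.4 tcp [543.1  25.4 159.5] h [538.9  26.4 175.5] tip [638.7  20.6 177.6] dir [ 0.998 -0.058  0.021] toolx [ 0.053 -0.016 -0.998] dT [0.033 0.002 0.999] F [ 0.7  0.2 -0.4] w 0.192
```

View pics/c9.png

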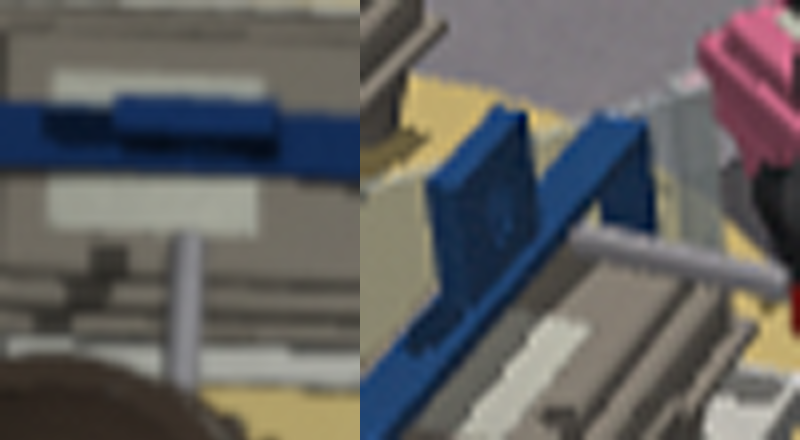

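Run:
```python
from m import *
q=lambda p:np.array(p,float)/8+[230,120]-.44
g=lambda p:(np.array(p,float)-[360,0])/8+[200,170]-.44
print('tip',tri(t,q([187,238]),s,g([577,239])))
A=onz(t,q([187,238]),179)[0];B=onz(t,q([181.5,380]),179)[0];print(A,B,'extrap y at 666:',A[1]+(A[1]-B[1])/(A[0]-B[0])*(666.5-A[0]))
print('lug c',onz(t,q([[114,97],[278,99],[114,131],[278,135]]),202).mean(0))
# side: predicted rod line for FK and for desired
h,tp,d,R=pin()
f=lambda X:((proj(s,X)+.44-[200,170])*8+[360,0]).round(0).tolist()
print('FK tip',f(tp),'root',f(h+30*d),'lug-near',f(tp+d*22.5),'eye pred',f([661.5,17.9,181]), f([666.5,17.5,181]))
# rod end visible right end (785,283)
for z in (176,178,180,182,184): print(z, f([tp[0],tp[1],z]))
```

```text
[[672.6  39.5 202. ]
 [671.2  -4.3 202. ]
 [663.1  39.6 202. ]
 [661.4  -4.1 202. ]] [667.1  17.7 202. ]
side pred crop [[495.0, 131.0], [450.0, 109.0], [522.0, 30.0], [491.0, 25.0]]
side pred crop [[500.0, 132.0], [456.0, 110.0], [527.0, 31.0], [496.0, 25.0]]
tip (array([636.22350546,  21.46753103, 178.47181258]), np.float64(1.5791980858385561))
[636.89502505  21.71822355 179.        ] [597.67028588  23.68430401 179.        ] extrap y at 666: 20.234319156053918
lug c [666.76896289  17.69036144 202.        ]
FK tip [[568.0, 238.0]] root [[794.0, 288.0]] lug-near [[497.0, 222.0]] eye pred [[497.0, 211.0]] [[481.0, 208.0]]
176 [[568.0, 243.0]]
178 [[568.0, 237.0]]
180 [[567.0, 231.0]]
182 [[566.0, 226.0]]
184 [[566.0, 220.0]]
```

Measured: the tip is about (636.5,21.5,178.5) and the eye (666.7,17.7,181). Correct y by −2 mm and z by +2.5 mm, then advance to just at the face.

{"method": "servo_tool", "body": {
  "plan": [
    [[1,-0.15,-0.15,0,0],[1,-0.1,-0.1,0.3,0],[1,0,0,0.5,0],[1,0,0,0.5,0],[1,0,0,0.3,0],[1,0,0,0,0],[1,0,0,0,0]]
  ]
}}

```text
clock: 13.2
tool_pos: [560.3, 21.6, 164.1]
ee_rot: [-0.213, 1.514, -0.273]
wrist_force: [-0.6, -0.7, -1.7]
gripper_width: 0.188
```

Run:
```python
from h import *
pr()
t=cam('top');s=cam('side')
a=cv2.resize(t['pixels'][120:180,230:275],None,fx=8,fy=8,interpolation=cv2.INTER_CUBIC)
b=cv2.resize(s['pixels'][170:225,200:255],None,fx=8,fy=8,interpolation=cv2.INTER_CUBIC)
h=440;cv2.imwrite('pics/c10.png',np.hstack([a[:h],b[:h]]))
```

```text
clk 13.2 tcp [560.3  21.6 164.1] h [556.1  22.5 180. ] tip [655.9  16.7 182.3] dir [ 0.998 -0.058  0.023] toolx [ 0.055 -0.015 -0.998] dT [0.033 0.002 0.999] F [-0.6 -0.7 -1.7] w 0.188
```

View pics/c10.png

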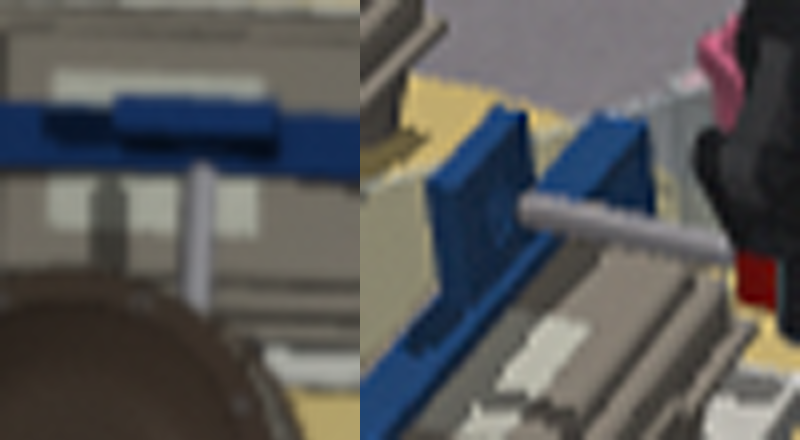

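Run:
```python
from h import *
t=cam('top');s=cam('side')
q=lambda p:np.array(p,float)/8+[230,120]-.44
g=lambda p:(np.array(p,float)-[360,0])/8+[200,170]-.44
print('tip',tri(t,q([202,166]),s,g([525,208])))
A=onz(t,q([202,166]),181)[0];B=onz(t,q([198,305]),181)[0];print(A,B)
h,tp,d,R=pin();f=lambda X:((proj(s,X)+.44-[200,170])*8+[360,0]).round(0).tolist()
print('FK tip',f(tp),'root',f(h+30*d),'lugface',f(tp+5.6*d))
pr()
cv2.imwrite('pics/c11.png',cv2.resize(s['pixels'][180:205,208:232],None,fx=22,fy=22,interpolation=cv2.INTER_CUBIC))
```

```text
tip (array([654.71596946,  16.61758793, 182.73670417]), np.float64(3.063712595349242))
[656.45143724  17.25748614 181.        ] [618.06160649  18.80579047 181.        ]
FK tip [[516.0, 208.0]] root [[741.0, 258.0]] lugface [[499.0, 204.0]]
clk 13.4 tcp [560.1  21.6 164.2] h [555.9  22.6 180.2] tip [655.7  16.8 182.5] dir [ 0.998 -0.058  0.023] toolx [ 0.055 -0.015 -0.998] dT [0.033 0.002 0.999] F [ 0.5  0.7 -1.6] w 0.185
```

View pics/c11.png

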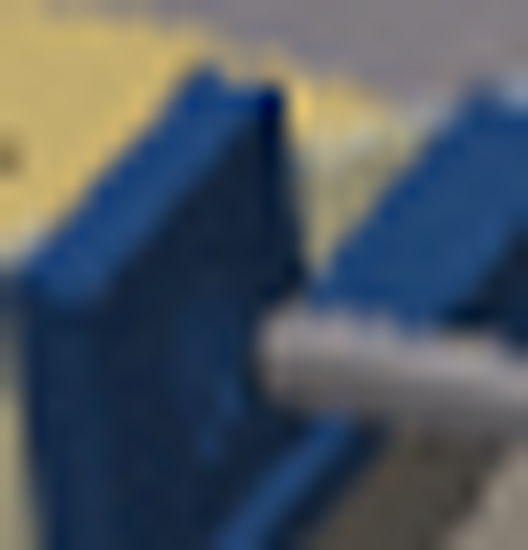

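Fine correction: about 2 mm lower and 1 mm to +y, then advance 15 mm into the hole and check forces.

{"method": "servo_tool", "body": {
  "plan": [
    [[1,0.12,0.06,0,0],[1,0.06,0.02,0,0],[1,0,0,0,0],[1,0,0,0,0]]
  ]
}}

```text
clock: 13.8
tool_pos: [559.9, 22.5, 162.3]
ee_rot: [-0.212, 1.514, -0.271]
wrist_force: [-0.2, -0.0, -0.8]
gripper_width: 0.2
```

```bash
python3 -c "
from h import *
pr()"
```

```text
clk 13.8 tcp [559.9  22.5 162.3] h [555.7  23.5 178.2] tip [655.5  17.7 180.5] dir [ 0.998 -0.057  0.023] toolx [ 0.055 -0.015 -0.998] dT [0.033 0.002 0.999] F [-0.2 -0.  -0.8] w 0.2
```

{"method": "servo_tool", "body": {
  "plan": [
    [[1,0.01,0,0.3,0],[1,0.02,0,0.5,0],[1,0.02,0,0.4,0],[1,0.01,0,0.2,0],[1,0,0,0,0]]
  ]
}}

```text
clock: 14.3
tool_pos: [575.6, 21.7, 162.6]
ee_rot: [-0.21, 1.513, -0.27]
wrist_force: [1.3, 0.4, -0.7]
gripper_width: 0.188
```

Run:
```python
from h import *
pr()
t=cam('top');s=cam('side')
a=cv2.resize(t['pixels'][120:180,230:275],None,fx=8,fy=8,interpolation=cv2.INTER_CUBIC)
b=cv2.resize(s['pixels'][170:225,200:255],None,fx=8,fy=8,interpolation=cv2.INTER_CUBIC)
h=440;cv2.imwrite('pics/c12.png',np.hstack([a[:h],b[:h]]))
```

```text
clk 14.3 tcp [575.6  21.7 162.6] h [571.4  22.6 178.5] tip [671.2  16.9 180.8] dir [ 0.998 -0.057  0.024] toolx [ 0.055 -0.015 -0.998] dT [0.033 0.002 0.999] F [ 1.3  0.4 -0.7] w 0.188
```

View pics/c12.png

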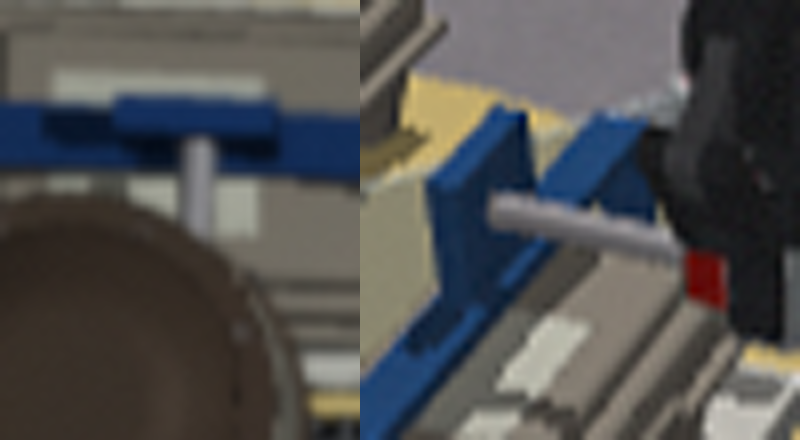

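The visible rod end stopped at (490,208) while the rod advanced 16 mm with no force, so it has entered the hole. I continue.

{"method": "servo_tool", "body": {
  "plan": [
    [[1,0.01,0,0.3,0],[1,0.02,0,0.5,0],[1,0.02,0,0.5,0],[1,0.01,0,0.3,0],[1,0,0,0,0]]
  ]
}}

```text
clock: 14.9
tool_pos: [592.6, 20.6, 162.9]
ee_rot: [-0.211, 1.514, -0.27]
wrist_force: [0.4, -0.0, -1.4]
gripper_width: 0.189
```

Run:
```python
from h import *
pr()
t=cam('top');s=cam('side')
a=cv2.resize(t['pixels'][120:180,230:275],None,fx=8,fy=8,interpolation=cv2.INTER_CUBIC)
b=cv2.resize(s['pixels'][170:225,200:255],None,fx=8,fy=8,interpolation=cv2.INTER_CUBIC)
h=440;cv2.imwrite('pics/c13.png',np.hstack([a[:h],b[:h]]))
```

```text
clk 14.9 tcp [592.6  20.6 162.9] h [588.4  21.6 178.8] tip [688.2  15.9 181.2] dir [ 0.998 -0.057  0.023] toolx [ 0.055 -0.015 -0.998] dT [0.033 0.002 0.999] F [ 0.4 -0.  -1.4] w 0.189
```

View pics/c13.png

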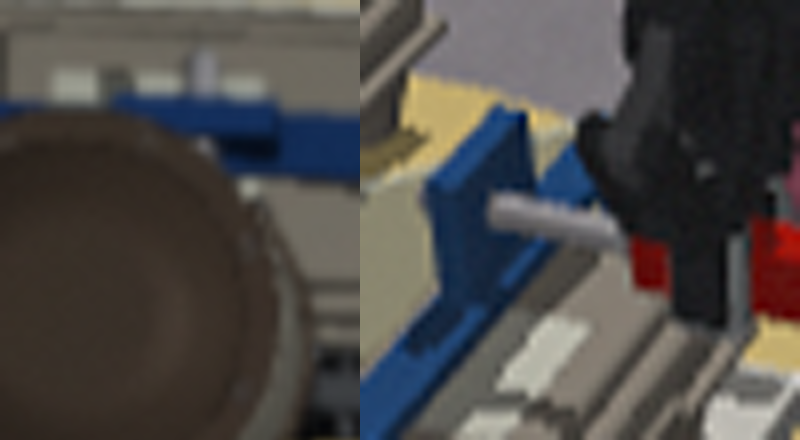

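The top view shows the tip out beyond the lug at (203,55), with the lug unmoved. Advance about 28 mm more.

{"method": "servo_tool", "body": {
  "plan": [
    [[1,0.01,0,0.3,0],[1,0.02,0,0.5,0],[1,0.02,0,0.5,0],[1,0.02,0,0.5,0],[1,0.02,0,0.5,0],[1,0.01,0,0.3,0],[1,0,0,0,0],[1,0,0,0,0]]
  ]
}}

```text
clock: 15.8
tool_pos: [620.5, 18.9, 163.1]
ee_rot: [-0.216, 1.514, -0.275]
wrist_force: [0.4, 0.4, -1.8]
gripper_width: 0.189
```

Run:
```python
from h import *
pr()
t=cam('top');s=cam('side')
a=cv2.resize(t['pixels'][110:170,230:275],None,fx=8,fy=8,interpolation=cv2.INTER_CUBIC)
b=cv2.resize(s['pixels'][170:225,200:255],None,fx=8,fy=8,interpolation=cv2.INTER_CUBIC)
h=440;cv2.imwrite('pics/c14.png',np.hstack([a[:h],b[:h]]))
```

```text
clk 15.8 tcp [620.5  18.9 163.1] h [616.3  19.8 179. ] tip [716.1  14.1 181.3] dir [ 0.998 -0.057  0.023] toolx [ 0.054 -0.015 -0.998] dT [0.033 0.002 0.999] F [ 0.4  0.4 -1.8] w 0.189
```

View pics/c14.png

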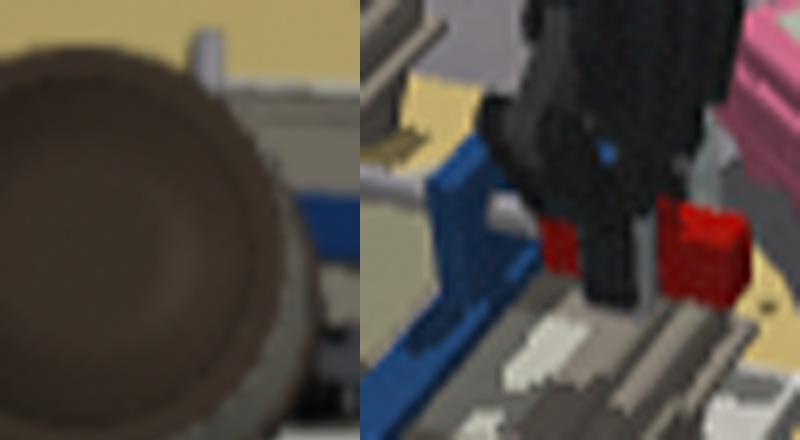

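The rod is through (eye about 50 mm ahead of the handle point) and the carrier still stands. Lift slowly and check after the load comes on.

{"method": "servo_tool", "body": {
  "plan": [
    [[1,-0.2,0,0,0],[1,-0.3,0,0,0],[1,-0.3,0,0,0],[1,-0.3,0,0,0],[1,-0.3,0,0,0],[1,-0.3,0,0,0],[1,-0.2,0,0,0],[1,0,0,0,0]]
  ],
  "grip_force": 120
}}

```text
clock: 16.7
tool_pos: [613.3, 18.8, 177.5]
ee_rot: [-0.34, 1.529, -0.401]
wrist_force: [-1.1, 0.4, -7.1]
gripper_width: 0.186
```

Run:
```python
from h import *
pr();print(env.get_state()['wrist_torque'].round(2))
cam('side','s15.png');cam('wrist','w15.png')
```

```text
clk 16.7 tcp [613.3  18.8 177.5] h [609.3  19.8 193.5] tip [709.1  13.8 194.2] dir [ 0.998 -0.059  0.007] toolx [ 0.038 -0.016 -0.999] dT [0.033 0.002 0.999] F [-1.1  0.4 -7.1] w 0.186
[ 0.12  0.49 -0.01]
```

View pics/s15.png

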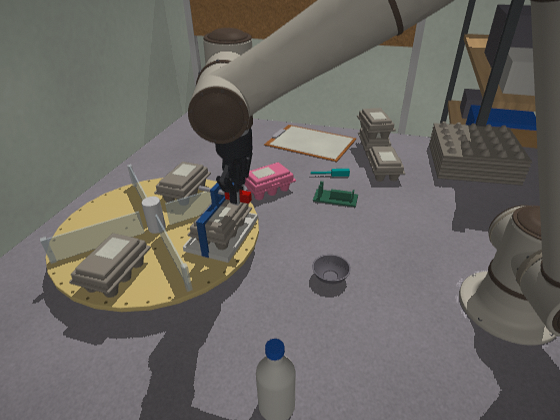

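View pics/w15.png

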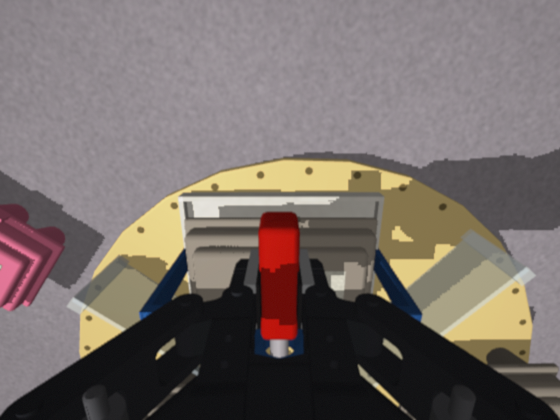

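{"method": "servo_tool", "body": {
  "plan": [
    [[1,-0.4,0,0,0],[1,-0.6,0,0,0],[1,-0.6,0,0,0],[1,-0.6,0,0,0]]
  ]
}}

```text
clock: 17.2
tool_pos: [611.7, 19.0, 199.8]
ee_rot: [-0.377, 1.532, -0.439]
wrist_force: [0.1, 0.1, -7.1]
gripper_width: 0.189
```

Run:
```python
from h import *
pr();print(env.get_state()['wrist_torque'].round(2))
s=cam('side');cv2.imwrite('pics/s16.png',cv2.resize(s['pixels'][150:280,160:280],None,fx=4.5,fy=4.5,interpolation=cv2.INTER_CUBIC))
```

```text
clk 17.2 tcp [611.7  19.  199.8] h [607.8  20.  215.8] tip [707.6  14.1 216.2] dir [ 0.998 -0.06   0.004] toolx [ 0.036 -0.017 -0.999] dT [0.033 0.002 0.999] F [ 0.1  0.1 -7.1] w 0.189
[0.11 0.4  0.07]
```

View pics/s16.png

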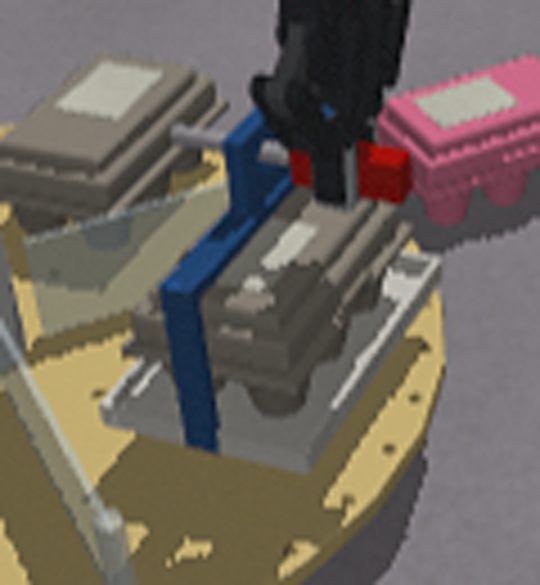

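The carrier hangs level with its carton, about 30 mm up. Continue another ~38 mm.

{"method": "servo_tool", "body": {
  "plan": [
    [[1,-0.5,0,0,0],[1,-0.6,0,0,0],[1,-0.6,0,0,0],[1,-0.6,0,0,0],[1,-0.6,0,0,0],[1,-0.5,0,0,0],[1,-0.3,0,0,0],[1,-0.2,0,0,0],[1,-0.1,0,0,0],[1,0,0,0,0]]
  ]
}}

```text
clock: 18.25
tool_pos: [610.7, 19.9, 245.8]
ee_rot: [-0.314, 1.528, -0.375]
wrist_force: [-0.1, -0.6, -7.0]
gripper_width: 0.186
```

Run:
```python
from h import *
pr();print(env.get_state()['wrist_torque'].round(2))
s=cam('side');cv2.imwrite('pics/s17.png',cv2.resize(s['pixels'][130:270,160:290],None,fx=4.2,fy=4.2,interpolation=cv2.INTER_CUBIC))
pr()
```

```text
clk 18.25 tcp [610.7  19.9 245.8] h [606.8  20.9 261.7] tip [706.6  14.9 262.5] dir [ 0.998 -0.059  0.008] toolx [ 0.04  -0.016 -0.999] dT [0.033 0.002 0.999] F [-0.1 -0.6 -7. ] w 0.186
[ 0.05  0.41 -0.02]
clk 18.3 tcp [610.7  19.9 245.6] h [606.7  20.8 261.6] tip [706.5  14.9 262.4] dir [ 0.998 -0.059  0.008] toolx [ 0.039 -0.016 -0.999] dT [0.033 0.002 0.999] F [-0.8  0.5 -6.4] w 0.189
```

View pics/s17.png

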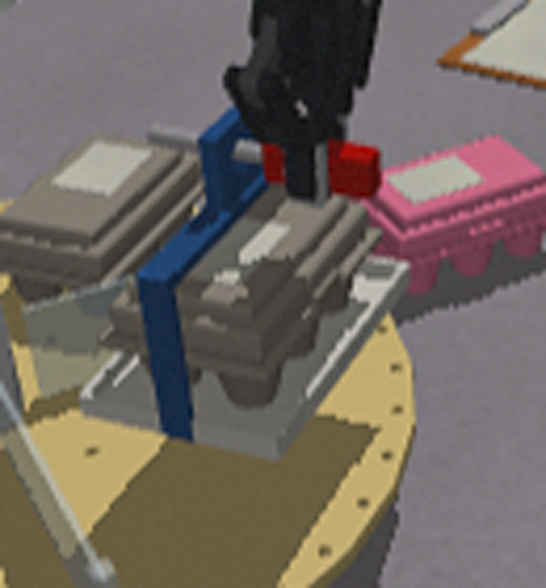

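The carrier hangs on the rod with its shadow clear on the tier. I hold for a second and check drift, height and level.

{"method": "servo_tool", "body": {
  "plan": [
    [[1,0,0,0,0],[1,0,0,0,0],[1,0,0,0,0],[1,0,0,0,0],[1,0,0,0,0],[1,0,0,0,0],[1,0,0,0,0],[1,0,0,0,0],[1,0,0,0,0],[1,0,0,0,0]]
  ]
}}

```text
clock: 19.3
tool_pos: [610.3, 19.8, 244.5]
ee_rot: [-0.345, 1.53, -0.407]
wrist_force: [-0.2, -0.4, -7.4]
gripper_width: 0.188
```

Run:
```python
from h import *
pr()
s1=cam('side');t=cam('top')
for i in range(6): s=cam('side')
print('diff',cv2.absdiff(s['pixels'],s1['pixels']).max(),(cv2.absdiff(s['pixels'],s1['pixels'])>25).sum())
pr()
a=cv2.resize(t['pixels'][100:185,205:305],None,fx=3.9,fy=3.9,interpolation=cv2.INTER_CUBIC)
b=cv2.resize(s['pixels'][150:250,170:265],None,fx=4.2,fy=4.2,interpolation=cv2.INTER_CUBIC)
h=min(a.shape[0],b.shape[0]);cv2.imwrite('pics/c18.png',np.hstack([a[:h],b[:h]]));cam('wrist','w18.png')
```

```text
clk 19.3 tcp [610.3  19.8 244.5] h [606.3  20.8 260.5] tip [706.1  14.8 261. ] dir [ 0.998 -0.06   0.006] toolx [ 0.037 -0.016 -0.999] dT [0.033 0.002 0.999] F [-0.2 -0.4 -7.4] w 0.188
diff 87 290
clk 19.7 tcp [610.2  19.9 244.5] h [606.3  20.8 260.5] tip [706.1  14.9 261. ] dir [ 0.998 -0.06   0.006] toolx [ 0.037 -0.016 -0.999] dT [0.033 0.002 0.999] F [-0.   0.4 -6.1] w 0.191
```

View pics/c18.png

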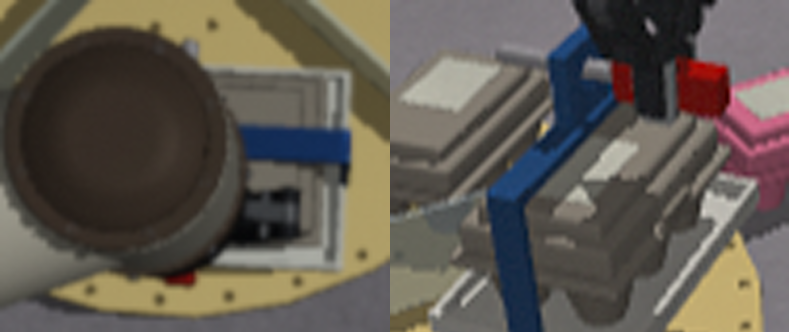

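View pics/w18.png

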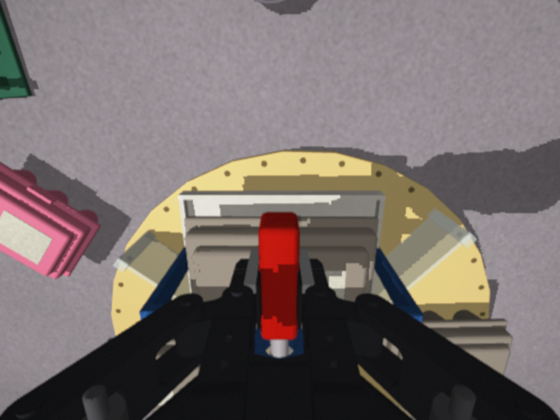

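Picture differences hint at a small residual motion. I quantify it by tracking, along with height and tilt.

Run:
```python
from h import *
fr=[cam('side')['pixels'] for i in range(12)]
g=lambda f:cv2.cvtColor(f,cv2.COLOR_BGR2GRAY)[205:260,175:240].astype(np.float32)
w=cv2.createHanningWindow((65,55),cv2.CV_32F)
print([tuple(np.round(cv2.phaseCorrelate(g(fr[0]),g(f),w)[0],2)) for f in fr[1:]])
pr()
s=cam('side');cv2.imwrite('pics/c19.png',cv2.resize(s['pixels'][170:250,170:270],None,fx=7,fy=7,interpolation=cv2.INTER_CUBIC))
```

```text
[(np.float64(0.03), np.float64(-0.05)), (np.float64(-0.07), np.float64(-0.05)), (np.float64(-0.04), np.float64(-0.14)), (np.float64(0.08), np.float64(-0.19)), (np.float64(-0.0), np.float64(-0.13)), (np.float64(-0.0), np.float64(-0.06)), (np.float64(-0.0), np.float64(0.01)), (np.float64(-0.04), np.float64(0.07)), (np.float64(0.0), np.float64(0.01)), (np.float64(0.01), np.float64(-0.08)), (np.float64(-0.06), np.float64(0.03))]
clk 20.35 tcp [610.3  19.8 244.5] h [606.3  20.8 260.5] tip [706.1  14.8 261. ] dir [ 0.998 -0.059  0.006] toolx [ 0.037 -0.016 -0.999] dT [0.033 0.002 0.999] F [-0.7 -0.6 -7. ] w 0.189
```

View pics/c19.png

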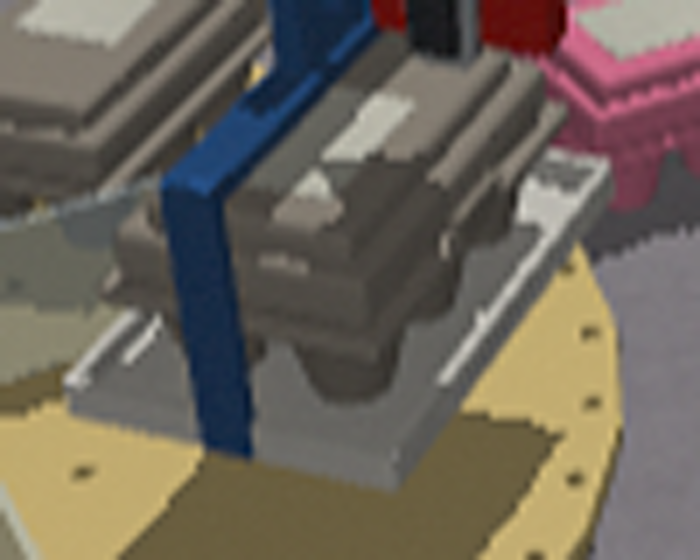

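Run:
```python
from h import *
t=cam('top');s=cam('side')
T=np.array([340,268])/3.9+[205,100]-.37; S=lambda p:np.array(p)/7+[170,170]-.43
print('-y near rim corner',tri(t,T,s,S([610,163])))
# expected level carrier: eye x = along rod; tray near edge
h,tp,d,R=pin()
ex=np.array([.998,-.06,0]);ey=np.array([.06,.998,0])
for e in (52,):
  eye=h+e*d+[0,0,-4]; O=eye-[0,0,121]; print('carrier origin z',O[2])
  P=[O+ a*58*ex+b*87*ey+[0,0,14] for a,b in((-1,-1),(-1,1),(1,1))]
  print('pred side crop',((proj(s,P)+.43-170)*7).round(0).tolist(), 'top crop',((proj(t,P)+.37-[205,100])*3.9).round(0).tolist())
```

```text
-y near rim corner (array([595.82039004, -64.18623802, 149.74720249]), np.float64(2.187197305281868))
carrier origin z 135.7544235418265
pred side crop [[610.0, 161.0], [388.0, 456.0], [57.0, 380.0]] top crop [[343.0, 271.0], [42.0, 257.0], [53.0, 58.0]]
```

A level carrier at z ≈ 136 mm predicts rim corners at (610,161), (388,456), (57,380). They appear at (610,163), (402,458), (67,382), so it is level, and the motion is below 0.2 px. I hand in.

```bash
python3 -c "
from h import *
print(env.hand_in())"
```

```text
the job is handed in; nothing more can be done
None
```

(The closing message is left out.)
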